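# Snap the knob cap back on the tea caddy

### The job

The knob cap has come off the bamboo tea caddy, and an upturned cup stands over the caddy's stud: lift the cup off, set it down, still upside down, wholly on the trivet, and let go of it. Then press the loose bamboo knob cap straight down onto the stud until it clicks, and keep pressing after the force drops so that it is fully home against the springy rubber ring; finish while still holding the cap and pressing it firmly down (about 8 N against the ring), do not let go. Leave the other tea things where they are.

Things in the scene. Friction and masses are not known exactly. Their poses are not given: they have to be found in the camera images.
- stud_foot (a point): Foot of the snap stud, in the middle of the top of the shut flip-top lid of the square bamboo tea caddy; z up. The caddy is fixed on the table, 112 mm square, 70 mm tall: this point is 70 mm above the table. Only the stud, the rubber ring and the upturned cup are on the lid.
- stud_tip (a point): Top of the stud, 22 mm above the lid: an aluminium post 14 mm in diameter, with four sprung steel balls round it, centred 13 mm above the lid, standing out to 23 mm across.
- gasket: Springy black rubber ring round the stud's foot, 40 mm outside, 24 mm inside; origin in the middle of its underside, at the lid's top while not pressed. Its top is 5 mm above the lid; under load it sinks 1 mm for every 3 N, 4 mm at most (12 N), then it is solid.
- cap_center (a point): Centre of the bamboo knob cap (on its axis, 17 mm above its underside); z up. A plain upright cylinder 38 mm in diameter, 34 mm tall, about 50 g, loose on the bare table, mouth down: flat solid top 10 mm thick, hollow below (24 mm deep), a round lip inside the mouth leaves 19 mm free.
- cap: The same knob cap; origin in the middle of its underside. Pushed down over the stud, it meets the balls with its underside 15 mm above the lid; resistance rises to about 8 to 13 N and drops at the click, underside about 10 mm above the lid, where the balls pull the cap down; it meets the rubber ring at 5 mm. Pressed home, its underside is 1 to 4 mm above the lid.
- cup_center (a point): Centre of the upturned white porcelain cup (on its axis, 30 mm above its rim); z up. It stands upside down on the caddy's lid, over the stud, not touching it: 60 mm wide from its rim (below) to 44 mm above, then narrowing to a 44 mm foot on top; 60 mm tall, inside 53 mm wide and 55 mm deep, 120 g, no handle.
- cup: The same upturned cup; origin in the middle of its rim plane, on the lid.
- trivet_top (a point): Middle of the top face of the round aluminium trivet: a flat disc 140 mm in diameter and 8 mm thick, fixed on the table, bare; z up.
- cup2: Bystander: the matching second cup, white porcelain, 60 mm wide and 60 mm tall, standing right way up on the table; origin in the middle of its underside.
- teapot: Bystander: white porcelain teapot with its lid shut, body 124 mm wide, 121 mm tall over the lid's knob, spout to its +y and handle to its -y (each about 100 mm out); origin in the middle of its underside.
- honey: Bystander: honey jar, 60 mm wide, 85 mm tall; origin in the middle of its underside.
- biscuit_tin: Bystander: round steel biscuit tin, 94 mm wide, 64 mm tall; origin in the middle of its underside.
- scoop: Bystander: wooden tea scoop, 150 mm long, lying flat; origin near the middle of its length.
- succulent_pot: Bystander: small terracotta pot, 70 mm wide, 60 mm tall; origin in the middle of its underside.
- coaster: Bystander: cork coaster, disc 90 mm wide, 7 mm thick; origin in the middle of its underside.
Things that resemble listed ones, but are neither listed nor needed, are in the scene too. What is meant by the part that bears trivet_top is not green or purple, and is the larger of those in its own colour.

How it is judged:
On the way, in this order (a step that is already met when the one before it is completed fails the run):
1. the cup stands upside down on the trivet, let go of (horizontal distance between cup_center and trivet_top below 0.04 m and z of cup_center in the frame of trivet_top between 0.026 and 0.034 m and angle between cup_center's own z axis and vertical below 0.12 rad and contact force between the fingers and cup below 0.1 N and linear speed of cup below 0.02 m/s), for 0.2 s.
2. the knob cap has clicked over the stud's balls (horizontal distance between cap_center and stud_foot below 0.004 m and angle between cap_center's own z axis and vertical below 0.12 rad and z of cap_center in the frame of stud_foot below 0.0235 m), for 0.1 s.
At the end, for the whole second after the job is handed in: Cup upside down on the trivet (within 40 mm of centre, 0.12 rad), released. Knob cap centre under 21.5 mm above the lid, within 4 mm of the stud axis, 0.12 rad; fingers touch it (over 2 N) and it presses the ring with over 4 N (horizontal distance between cup_center and trivet_top below 0.04 m and z of cup_center in the frame of trivet_top between 0.026 and 0.034 m and angle between each of cup_center, cap_center's own z axis and vertical below 0.12 rad and contact force between the fingers and cup below 0.1 N and horizontal distance between cap_center and stud_foot below 0.004 m and z of cap_center in the frame of stud_foot below 0.0215 m and contact force between cap and gasket above 4 N and contact force between the fingers and cap above 2 N); the arm keeps its last pose, push and grip.
It fails at once if another tea thing pushed more than 30 mm (distance of any of cup2, teapot, honey, biscuit_tin, scoop, succulent_pot, coaster from where it was at the start of the episode above 0.03 m).
It also fails if it takes over 64 s, if anything falls off the work surface, if the arm or the gripper's body presses on something with over 40 N, if the wrist force passes 120 N, or if a joint passes its speed limit or range.

### The arm

A 7-joint arm with a two-finger parallel gripper is mounted at the origin on the work surface. World frame = base frame: x ahead of the robot, y to its left, z up, the work surface at z = 0. Lengths are in m, angles in rad, forces in N, time in s.
With the tool pointing down it reaches from about 0.375 to 0.925 m from the base axis. Payload 3.1 kg.
Tool frame: the origin (TCP) lies on the centre line of the jaws, within the pads' length; the fingertips stand 22 mm ahead of it and the grasp point (between the pads) lies 3 mm ahead of it; z points along the fingers, x is the direction in which the jaws open and shut, and the axes are right-handed (so a half turn about z gives the same grasp; the last joint's range is limited). The gripper opens to 85 mm and grips with 20 to 120 N. Pads are 22 mm wide; open, the fingers measure 114 mm over their backs; the gripper's body (76 mm by 85 mm) begins 54 mm behind the grasp point. The pads swing forward as they close: fully open they stand 13 mm farther back than shut.
Start: joints at [1.06, 0.383, 0.044, 1.598, -0.018, 1.161, -0.05], TCP at [0.261, -0.595, 0.232] pointing down, gripper open.
Joint ranges: [-2.61, 2.61], [-0.41, 2.15], [-1.48, 1.57], [0, 2.5], [-1.57, 4.71], [0.05, 1.97], [-2.85, 2.85]. Speed limits (rad/s): [2.79, 2.79, 3.14, 3.14, 3.14, 3.14, 3.14].

### API

Orientations are given as a unit quaternion [x, y, z, w].
In Python, from plant import ctrl, eyes, recognise gives the robot as it stands.
- The arm moves only by the shell command python3 -m inch 'ROWS'. ROWS is text: rows parted by semicolons, each of 7 numbers parted by spaces: the turn, a rotation vector about the tool's x, y, z in degrees, then the shift along the tool's x, y, z in m, then the closure, from 0 (fully open) to 1 (shut). A call has exactly 5 rows; each row shifts and turns the pose as measured when the row begins, along the tool's axes as they then stand; what a row does not reach is not made up. A row lasts 1/12 s, in which the tool goes at most 41.7 mm and 7.16 degrees, less where a joint would pass 70% of its speed; a pose out of reach is approached as far as the arm can. A call is refused whole if a number of a shift passes 0.0417 or a number of a turn 7.16, either way. A call with a gripper value outside its range is refused whole. The fingers move at their own pace and stop on an object; the grip force is fixed at half the most. Time passes only in rows, so rows that do not move let the fingers close, or fill a call up. It gives the time, the measured TCP pose, the force and the opening at its end, in the units of the state.
- ctrl.get_state(): the state, without advancing time (a new reading comes with each control period).
- eyes.get_image(name): name is "scene" or "top"; returns a dict with "img" (384x512x3 uint8, red, green, blue), "K" (3x3 intrinsics, pixels), "camera_from_world" (4x4, takes a point from world to camera coordinates). Camera axes: x right, y down, z forward; pixel columns grow to the right and rows downward; lengths in m; the calibration is good to about 2 mm. A picture is of the moment at which its call begins. There is no depth.
- ctrl.hand_in(): hands the job in, once; it reports no verdict.
Trained networks look in a picture, given as the dict that the camera call returned (one of the last four; its "shot" number tells which), for a name from the list of things; names that differ only in an ending like _2 or _b are one class to them, and where a whole thing is asked for, a point or a joint stands for the part that bears it (a point fixed in the world has none). Each returns a list of dicts, best first, with "conf" (0 to 1); they miss things now and then, are a little off and sometimes report something else, mostly with a low value. They report only what shows in the picture. A call takes as long as a camera call. They do not tell look-alikes from the thing itself.
- recognise(picture, query): "centre" ([x, y, z] in m, in world coordinates, good to about 4 mm: the middle of the surface that is visible of it).
The state is a dict: "time": time; "joints": joint angles; "qvel": joint speeds; "tau": joint torques, N m; "eef_pos": TCP position; "tcp_rot": TCP orientation; "force": force on the tool from outside, world axes, zero at the start; "wrist_torque": the same for the moment, N m; "width": finger opening in m.
Only numpy, scipy, OpenCV 4.12 (cv2) and the standard library are available. Lean on these libraries where they do the work, as an engineer would, in place of code of your own. Each camera call takes 0.05 s, during which the arm holds its last target. There are 200 camera calls.

## Working session

There is one attempt and no reset: what is moved stays moved. The work goes in short steps, Python scripts to look and compute and a shell command to move; the robot and the scene stay as the last step left them, time stands still between calls to the robot, and variables do not carry over. Pictures are saved under pics/ and viewed, about 8 in all and at most 12, crops included, and the job is handed in when it is done.

```bash
mkdir -p pics; ls
python3 - <<'E'
from plant import ctrl,eyes,recognise
import cv2
s=ctrl.get_state();print({k:s[k] for k in('time','eef_pos','tcp_rot','force','width')})
for n in('scene','top'):
    p=eyes.get_image(n);cv2.imwrite(f'pics/{n}0.png',p['img'][:,:,::-1])
    for q in('cup','cap','gasket','trivet_top','stud_foot','cup2','teapot','honey','biscuit_tin','scoop','succulent_pot','coaster'):
        try: print(n,q,[(round(d['conf'],2),[round(float(x),3) for x in d['centre']]) for d in recognise(p,q)][:4])
        except Exception as e: print(n,q,e)
print(s['time'],ctrl.get_state()['time'])
E
```

```text
pics
{'time': 0.0, 'eef_pos': array([ 0.26038201, -0.59452714,  0.23086157]), 'tcp_rot': array([ 8.37037926e-01, -5.47143253e-01, -1.15253624e-03, -6.65860562e-04]), 'force': array([-0.27389613, -0.02645017,  0.04727203]), 'width': 0.08550449567239797}
scene cup [(0.72, [0.584, 0.191, 0.116]), (0.58, [0.657, -0.018, 0.044]), (0.41, [0.783, -0.211, 0.033])]
scene cap [(0.68, [0.541, 0.0, 0.028])]
scene gasket [(0.39, [0.764, 0.184, 0.058])]
scene trivet_top [(0.96, [0.359, -0.388, 0.006]), (0.72, [0.555, -0.251, 0.009]), (0.63, [0.612, -0.41, 0.007]), (0.58, [0.431, -0.071, 0.009])]
scene stud_foot [(0.86, [0.601, 0.174, 0.066])]
scene cup2 [(0.72, [0.584, 0.191, 0.116]), (0.58, [0.657, -0.018, 0.044]), (0.41, [0.783, -0.211, 0.033])]
scene teapot [(0.86, [0.796, -0.022, 0.082]), (0.74, [0.598, 0.387, 0.059])]
scene honey [(0.67, [0.761, 0.183, 0.059])]
scene biscuit_tin [(0.76, [0.787, -0.21, 0.032]), (0.46, [0.594, 0.178, 0.061])]
scene scoop [(0.5, [0.351, 0.187, 0.016]), (0.43, [0.542, -0.004, 0.029])]
scene succulent_pot [(0.7, [0.603, 0.389, 0.059])]
scene coaster [(0.64, [0.783, -0.21, 0.032]), (0.3, [0.601, 0.384, 0.058])]
top cup [(0.96, [0.662, -0.012, 0.022]), (0.56, [0.56, 0.202, 0.13])]
top cap [(0.5, [0.529, 0.004, 0.029])]
top gasket []
top trivet_top [(0.88, [0.348, -0.381, 0.007]), (0.84, [0.544, -0.244, 0.008]), (0.79, [0.611, -0.409, 0.008]), (0.77, [0.426, -0.067, 0.003])]
top stud_foot [(0.54, [0.741, 0.202, 0.083])]
top cup2 [(0.96, [0.662, -0.012, 0.022]), (0.56, [0.56, 0.202, 0.13])]
top teapot [(0.85, [0.774, 0.005, 0.081])]
top honey [(0.9, [0.739, 0.201, 0.083])]
top biscuit_tin [(0.64, [0.719, -0.159, 0.031])]
top scoop [(0.97, [0.352, 0.223, 0.015]), (0.65, [0.348, -0.22, 0.007])]
top succulent_pot [(0.78, [0.59, 0.399, 0.057])]
top coaster [(0.85, [0.349, -0.218, 0.007])]
0.0 1.3
```

View pics/scene0.png

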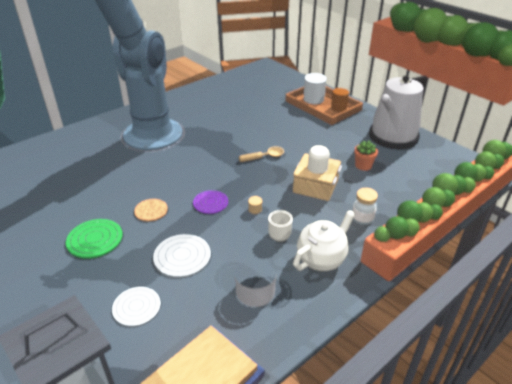

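View pics/top0.png

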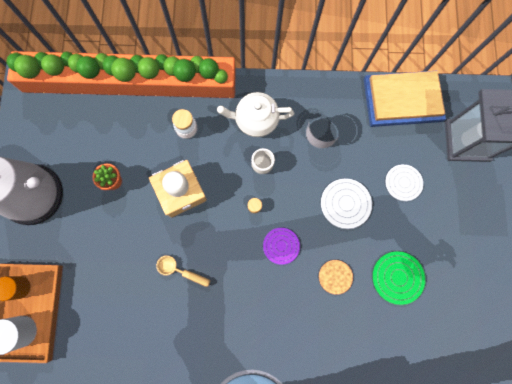

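Scene: purple, green, two white discs (larger white at top px (346,204) = trivet), the caddy with cup (175,183), cap at (255,205). I'll crop in for precise pixels.

```bash
cat > h.py <<'E'
import numpy as np,cv2
def proj(p,X):
    c=p['camera_from_world']@np.append(X,1);u=p['K']@c[:3];return u[:2]/u[2]
def ray(p,uv,z):
    T=np.linalg.inv(p['camera_from_world']);d=T[:3,:3]@np.linalg.inv(p['K'])@np.array([*uv,1.]);o=T[:3,3]
    return o+d*(z-o[2])/d[2]
def circ(p,img,c,r,z,col,s,off,axis=None):
    pts=[(proj(p,np.array([c[0]+r*np.cos(a),c[1]+r*np.sin(a),z]))-off+.5)*s for a in np.linspace(0,6.283,60)]
    cv2.polylines(img,[np.round(pts).astype(int)],True,col,1)
E
python3 - <<'E'
from plant import ctrl,eyes
from h import *
import pickle
P={n:eyes.get_image(n) for n in('scene','top')};pickle.dump(P,open('P0.pkl','wb'))
t=P['top'];print([ (n,np.linalg.inv(P[n]['camera_from_world'])[:3,3].round(3),P[n]['K'][0,0].round(1)) for n in P])
# trivet centroid
for n,box in(('top',(310,170,384,236)),('scene',(145,228,218,282))):
    x0,y0,x1,y1=box;g=P[n]['img'][y0:y1,x0:x1].astype(int)
    m=((g.min(2)>120)).astype(np.uint8);cs,_=cv2.findContours(m,0,2);c=max(cs,key=cv2.contourArea)
    e=cv2.fitEllipse(cv2.convexHull(c));print('trivet',n,e,ray(P[n],(e[0][0]+x0,e[0][1]+y0),.008).round(4))
# cap
out=[]
for n,o in(('top',(140,150)),('scene',(240,140))):
    c=P[n]['img'][o[1]:o[1]+75,o[0]:o[0]+130 if n=='top' else o[0]+100,::-1]
    c=cv2.resize(c,None,fx=6,fy=6,interpolation=cv2.INTER_CUBIC) if n=='top' else cv2.resize(c,None,fx=6,fy=6,interpolation=cv2.INTER_CUBIC)
    cv2.imwrite(f'pics/crop_{n}.png',c)
# hue masks for caddy+cap in top
hsv=cv2.cvtColor(t['img'],cv2.COLOR_RGB2HSV)
m=((hsv[...,0]>8)&(hsv[...,0]<30)&(hsv[...,1]>70)&(hsv[...,2]>110)).astype(np.uint8);
for (x0,y0,x1,y1),z,nm in(((240,192,272,220),.034,'cap'),):
    cs,_=cv2.findContours(m[y0:y1,x0:x1].copy(),0,1);c=max(cs,key=cv2.contourArea);e=cv2.minEnclosingCircle(c);mm=cv2.moments(c)
    uv=(mm['m10']/mm['m00']+x0,mm['m01']/mm['m00']+y0);print(nm,uv,e[1],ray(t,uv,z).round(4))
E
```

```text
[('scene', array([ 1.286, -0.645,  0.851]), np.float64(469.2)), ('top', array([0.359, 0.02 , 1.101]), np.float64(402.5))]
trivet top ((35.804115295410156, 33.11626434326172), (50.66188430786133, 52.720497131347656), 123.45158386230469) [ 0.5467 -0.2462  0.008 ]
trivet scene ((48.428749084472656, 30.508115768432617), (60.18082046508789, 91.68102264404297), 74.86880493164062) [ 0.5819 -0.2352  0.008 ]
cap (254.35661375661377, 204.9915343915344) 7.660843849182129 [0.5305 0.006  0.034 ]
```

View pics/crop_top.png

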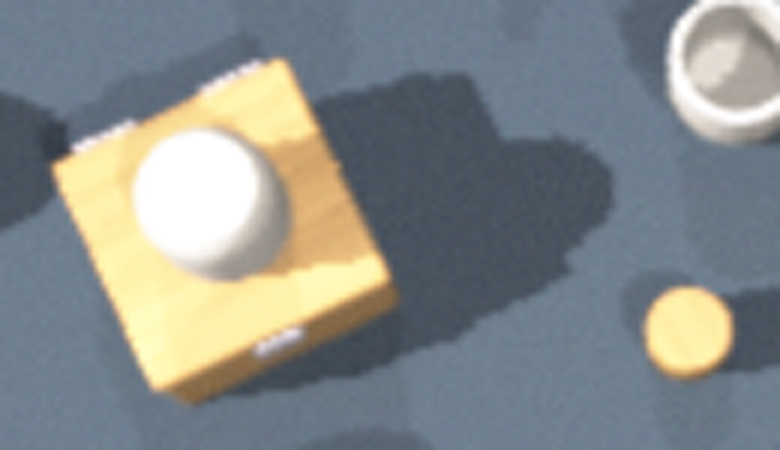

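Run:
```python
from plant import ctrl
from h import *
import pickle
from scipy.spatial.transform import Rotation as Rn
from scipy.optimize import least_squares
P=pickle.load(open('P0.pkl','rb'));t=P['top']
px=np.array([(55,165),(285,58),(390,275),(155,390)])/6-.42+np.array([140,150])
C=np.array([ray(t,u,.07) for u in px]);print(C.round(3),np.linalg.norm(C-np.roll(C,1,0),axis=1).round(3),'lid centre',C.mean(0).round(4))
for uv in((196,193),):print('cup',ray(t,np.array(uv)/6-.42+np.array([140,150]),.128).round(4))
s=ctrl.get_state();R=Rn.from_quat(s['tcp_rot']).as_matrix();print(R.round(3),s['time'],s['eef_pos'])
print('to cup shift tool',(R.T@(np.r_[C.mean(0)[:2],.2]-s['eef_pos'])).round(4))
im=cv2.resize(t['img'][150:225,140:270,::-1],None,fx=6,fy=6,interpolation=cv2.INTER_CUBIC);c=C.mean(0)
o=np.array([140,150])
circ(t,im,c,.022,.13,(0,0,255),6,o);circ(t,im,c,.030,.114,(0,255,0),6,o);circ(t,im,c,.03,.07,(255,0,0),6,o);circ(t,im,(.5305,.006),.019,.034,(0,0,255),6,o)
q=P['scene'];o2=np.array([230,135]);i2=cv2.resize(q['img'][135:220,230:350,::-1],None,fx=6,fy=6,interpolation=cv2.INTER_CUBIC)
circ(q,i2,c,.022,.13,(0,0,255),6,o2);circ(q,i2,c,.030,.114,(0,255,0),6,o2);circ(q,i2,c,.03,.07,(255,0,0),6,o2);circ(q,i2,(.5305,.006),.019,.034,(0,0,255),6,o2);circ(q,i2,(.5305,.006),.019,0,(0,0,255),6,o2)
cv2.imwrite('pics/ov.png',cv2.resize(np.vstack([im[:,:720],i2]),None,fx=.62,fy=.62))
```

```text
[[0.591 0.285 0.07 ]
 [0.643 0.188 0.07 ]
 [0.546 0.137 0.07 ]
 [0.494 0.235 0.07 ]] [0.11  0.11  0.109 0.112] lid centre [0.5685 0.2111 0.07  ]
cup [0.568  0.2115 0.128 ]
[[ 0.401 -0.916  0.   ]
 [-0.916 -0.401 -0.   ]
 [ 0.    -0.    -1.   ]] 1.4 [ 0.26078988 -0.59541071  0.23228777]
to cup shift tool [-0.6153 -0.6054  0.0323]
```

View pics/ov.png

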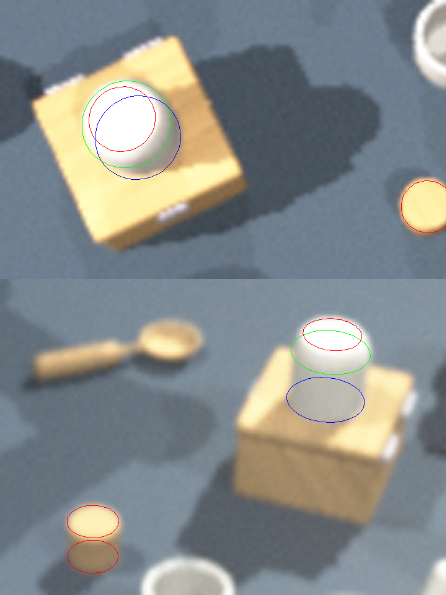

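Model overlays agree in both views: cup/stud axis ≈ (0.5685, 0.211), cap ≈ (0.5305, 0.006), trivet ≈ (0.547, −0.246). Setting out.

```bash
python3 -m inch '0 0 0 -0.029 -0.029 0 0; 0 0 0 -0.029 -0.029 0 0; 0 0 0 -0.029 -0.029 0 0; 0 0 0 -0.029 -0.029 0 0; 0 0 0 -0.029 -0.029 0 0'
python3 -m inch '0 0 0 -0.029 -0.029 0 0; 0 0 0 -0.029 -0.029 0 0; 0 0 0 -0.029 -0.029 0 0; 0 0 0 -0.029 -0.029 0 0; 0 0 0 -0.029 -0.029 0 0'
cat > go.py <<'E'
import sys,numpy as np
from plant import ctrl
from scipy.spatial.transform import Rotation as Rn
s=ctrl.get_state();R=Rn.from_quat(s['tcp_rot']);T=np.array([float(v) for v in sys.argv[1:4]])
Rd=Rn.from_quat([0.837,-0.547,0,0])
print('t',round(s['time'],2),'pos',s['eef_pos'].round(4),'F',s['force'].round(2),'w',round(s['width'],4))
print('shift',(R.inv().apply(T-s['eef_pos'])).round(4),'turn',np.degrees((R.inv()*Rd).as_rotvec()).round(2),'j7',s['joints'].round(2))
E
python3 go.py .5685 .211 .2
```

```text
time: 1.82
eef_pos: [0.3296, -0.4113, 0.2303]
tcp_rot: [0.831, -0.557, 0.001, 0.005]
force: [1.1, -0.3, 0.5]
width: 0.0857
time: 2.23
eef_pos: [0.409, -0.218, 0.2297]
tcp_rot: [0.83, -0.558, 0.003, 0.006]
force: [1.0, -0.6, 0.2]
width: 0.0853
t 2.23 pos [ 0.409  -0.218   0.2297] F [ 1.03 -0.59  0.2 ] w 0.0853
shift [-0.3374 -0.3098  0.0241] turn [ 0.32 -0.66 -1.5 ] j7 [ 0.63  0.04 -0.24  2.03  0.02  1.08 -0.81]
```

```bash
python3 -m inch '0 0 -0.5 -0.030 -0.028 0 0; 0 0 -0.5 -0.03 -0.028 0 0; 0 0 -0.5 -0.030 -0.028 0 0; 0 0 0 -0.030 -0.028 0 0; 0 0 0 -0.030 -0.028 0 0'
python3 -m inch '0 0 0 -0.030 -0.027 0 0; 0 0 0 -0.030 -0.027 0 0; 0 0 0 -0.030 -0.027 0 0; 0 0 0 -0.020 -0.018 0 0; 0 0 0 -0.010 -0.008 0 0'
python3 go.py .5685 .211 .2
```

```text
time: 2.65
eef_pos: [0.4794, -0.022, 0.2297]
tcp_rot: [0.837, -0.547, 0.007, 0.005]
force: [0.7, -0.1, -0.1]
width: 0.0852
time: 3.07
eef_pos: [0.5313, 0.145, 0.2302]
tcp_rot: [0.839, -0.544, 0.009, 0.001]
force: [0.7, 0.7, -0.3]
width: 0.0852
t 3.07 pos [0.5313 0.145  0.2302] F [ 0.67  0.72 -0.25] w 0.0852
shift [-0.0455 -0.0607  0.0299] turn [-0.43 -0.91  0.46] j7 [ 0.15  0.24 -0.57  1.82  0.16  1.11 -1.63]
```

```bash
python3 -m inch '-0.4 -0.9 0.4 -0.024 -0.032 0 0; 0 0 0 -0.015 -0.02 0 0; 0 0 0 -0.005 -0.007 0 0; 0 0 0 0 0 0 0; 0 0 0 0 0 0 0'
python3 go.py .5685 .211 .103
```

```text
time: 3.48
eef_pos: [0.5655, 0.2147, 0.2296]
tcp_rot: [0.84, -0.543, -0.001, -0.001]
force: [0.1, -1.3, -0.3]
width: 0.0857
t 3.48 pos [0.5655 0.2147 0.2296] F [ 0.13 -1.33 -0.33] w 0.0857
shift [ 0.0049 -0.0013  0.1265] turn [0.02 0.17 0.51] j7 [ 0.04  0.36 -0.58  1.69  0.21  1.16 -1.74]
```

```bash
python3 -m inch '0 0 0.5 0.005 -0.001 0.02 0; 0 0 0 0 0 0.03 0; 0 0 0 0 0 0.025 0; 0 0 0 0 0 0.012 0; 0 0 0 0 0 0 0'
python3 go.py .5685 .211 .103
```

```text
time: 3.9
eef_pos: [0.5702, 0.2014, 0.143]
tcp_rot: [0.835, -0.551, 0.003, 0.0]
force: [-1.3, 0.4, 0.5]
width: 0.0852
t 3.9 pos [0.5702 0.2014 0.143 ] F [-1.28  0.38  0.49] w 0.0852
shift [-0.0097 -0.0021  0.04  ] turn [-0.16 -0.28 -0.53] j7 [ 0.03  0.45 -0.54  1.77  0.27  1.   -1.79]
```

```bash
python3 -m inch '0 0 -0.5 -0.009 -0.002 0 0; 0 0 0 -0.001 0 0 0; 0 0 0 0 0 0 0; 0 0 0 0 0 0 0; 0 0 0 0 0 0 0'
python3 go.py .5685 .211 .103
```

```text
time: 4.32
eef_pos: [0.5699, 0.2101, 0.1475]
tcp_rot: [0.836, -0.548, 0.005, -0.001]
force: [0.2, -0.4, 0.2]
width: 0.0852
t 4.32 pos [0.5699 0.2101 0.1475] F [ 0.23 -0.38  0.21] w 0.0852
shift [-0.0018  0.0012  0.0445] turn [-0.42 -0.43 -0.2 ] j7 [ 0.02  0.45 -0.55  1.76  0.28  1.   -1.8 ]
```

```bash
python3 -m inch '-0.4 -0.4 0 -0.002 0.001 0.012 0; 0 0 0 0 0 0.012 0; 0 0 0 0 0 0.012 0; 0 0 0 0 0 0.008 0; 0 0 0 0 0 0 0'
python3 go.py .5685 .211 .103
```

```text
time: 4.73
eef_pos: [0.57, 0.2127, 0.1015]
tcp_rot: [0.836, -0.548, 0.001, -0.002]
force: [0.3, 0.0, -0.9]
width: 0.0852
t 4.73 pos [0.57   0.2127 0.1015] F [ 0.35  0.02 -0.88] w 0.0852
shift [ 0.001   0.0021 -0.0015] turn [-0.27 -0.01 -0.18] j7 [-0.    0.51 -0.53  1.78  0.31  0.93 -1.82]
```

```bash
python3 -m inch '0 0 0 0 0 0 1; 0 0 0 0 0 0 1; 0 0 0 0 0 0 1; 0 0 0 0 0 0 1; 0 0 0 0 0 0 1'
python3 -m inch '0 0 0 0 0 0 1; 0 0 0 0 0 0 1; 0 0 0 0 0 0 1; 0 0 0 0 0 -0.005 1; 0 0 0 0 0 -0.01 1'
python3 go.py .5685 .211 .2
```

```text
time: 5.15
eef_pos: [0.5697, 0.2122, 0.1004]
tcp_rot: [0.836, -0.549, 0.001, -0.001]
force: [0.3, 0.9, -1.0]
width: 0.0577
time: 5.57
eef_pos: [0.5669, 0.2109, 0.1131]
tcp_rot: [0.836, -0.548, -0.001, 0.002]
force: [-0.1, -0.5, -2.2]
width: 0.0577
t 5.57 pos [0.5669 0.2109 0.1131] F [-0.13 -0.5  -2.19] w 0.0577
shift [ 0.0005 -0.0011 -0.0869] turn [ 0.24  0.01 -0.19] j7 [ 0.    0.49 -0.53  1.78  0.3   0.96 -1.81]
```

```bash
python3 -m inch '0 0 0 0 0 -0.02 1; 0 0 0 0 0 -0.03 1; 0 0 0 0 0 -0.03 1; 0 0 0 0 0 -0.01 1; 0 0 0 0 0 0 1'
python3 go.py .547 -.246 .18
```

```text
time: 5.98
eef_pos: [0.5668, 0.2114, 0.2099]
tcp_rot: [0.836, -0.548, -0.001, 0.002]
force: [0.3, 0.4, -1.7]
width: 0.0575
t 5.98 pos [0.5668 0.2114 0.2099] F [ 0.35  0.35 -1.74] w 0.0575
shift [0.4115 0.2006 0.0306] turn [ 0.23  0.02 -0.14] j7 [ 0.04  0.38 -0.57  1.71  0.22  1.12 -1.76]
```

```bash
python3 -m inch '0 0 0 0.02 0.01 0 1; 0 0 0 0.036 0.0175 0 1; 0 0 0 0.036 0.0175 0 1; 0 0 0 0.036 0.0175 0 1; 0 0 0 0.036 0.0175 0 1'
python3 -m inch '0 0 0 0.036 0.0175 0 1; 0 0 0 0.036 0.0175 0 1; 0 0 0 0.036 0.0175 0 1; 0 0 0 0.036 0.0175 0 1; 0 0 0 0.03 0.015 0 1'
python3 go.py .547 -.246 .12
```

```text
time: 6.4
eef_pos: [0.5577, 0.042, 0.2081]
tcp_rot: [0.844, -0.536, -0.004, -0.005]
force: [0.9, -0.9, -1.5]
width: 0.0572
time: 6.82
eef_pos: [0.5484, -0.1615, 0.1991]
tcp_rot: [0.844, -0.536, -0.007, -0.002]
force: [0.8, -0.7, -1.2]
width: 0.0573
t 6.82 pos [ 0.5484 -0.1615  0.1991] F [ 0.79 -0.75 -1.2 ] w 0.0573
shift [0.077  0.037  0.0782] turn [0.23 0.82 1.56] j7 [ 0.57  0.31 -0.41  1.8   0.13  1.08 -1.02]
```

```bash
python3 -m inch '0 0.4 0.8 0.03 0.014 0.01 1; 0 0.4 0.7 0.022 0.01 0.02 1; 0 0 0 0.01 0.006 0.02 1; 0 0 0 0 0 0.01 1; 0 0 0 0 0 0 1'
python3 go.py .547 -.246 .0384
```

```text
time: 7.23
eef_pos: [0.5396, -0.2486, 0.131]
tcp_rot: [0.831, -0.556, -0.002, 0.006]
force: [-0.5, 1.6, -0.5]
width: 0.0574
t 7.23 pos [ 0.5396 -0.2486  0.131 ] F [-0.55  1.61 -0.5 ] w 0.0574
shift [ 0.0002 -0.0089  0.0925] turn [ 0.7  -0.17 -1.2 ] j7 [ 0.64  0.42 -0.34  1.8   0.18  0.96 -0.96]
```

```bash
python3 -m inch '0.7 -0.2 -1 0 -0.007 0.01 1; 0 0 0 0 0 0.02 1; 0 0 0 0 0 0.02 1; 0 0 0 0 0 0.01 1; 0 0 0 0 0 0 1'
python3 go.py .547 -.246 .0384
```

```text
time: 7.65
eef_pos: [0.5509, -0.2359, 0.0688]
tcp_rot: [0.84, -0.542, 0.001, -0.004]
force: [-0.5, -0.4, -1.7]
width: 0.0574
t 7.65 pos [ 0.5509 -0.2359  0.0688] F [-0.52 -0.39 -1.68] w 0.0574
shift [0.0077 0.008  0.0303] turn [-0.46  0.22  0.64] j7 [ 0.62  0.51 -0.34  1.83  0.21  0.84 -0.97]
```

```bash
python3 -m inch '-0.4 0.2 0.6 0.006 0.006 0.008 1; 0 0 0 0 0 0.008 1; 0 0 0 0 0 0.006 1; 0 0 0 0 0 0.003 1; 0 0 0 0 0 0 1'
python3 go.py .547 -.246 .0384
```

```text
time: 8.07
eef_pos: [0.5521, -0.2407, 0.0445]
tcp_rot: [0.839, -0.544, 0.003, -0.002]
force: [-0.5, -0.3, -1.8]
width: 0.0574
t 8.07 pos [ 0.5521 -0.2407  0.0445] F [-0.51 -0.29 -1.81] w 0.0574
shift [0.0028 0.0068 0.0061] turn [-0.35 -0.12  0.38] j7 [ 0.61  0.54 -0.33  1.83  0.23  0.8  -0.98]
```

```bash
python3 -m inch '-0.3 -0.1 0.3 0.002 0.005 0.003 1; 0 0 0 0 0 0.002 1; 0 0 0 0 0 0.002 1; 0 0 0 0 0 0.002 1; 0 0 0 0 0 0 1'
python3 go.py .547 -.246 .0384
```

```text
time: 8.48
eef_pos: [0.5496, -0.2461, 0.0385]
tcp_rot: [0.837, -0.547, 0.002, 0.0]
force: [-0.2, -0.1, -1.4]
width: 0.0575
t 8.48 pos [ 0.5496 -0.2461  0.0385] F [-0.24 -0.13 -1.37] w 0.0575
shift [-0.0011  0.0023  0.0001] turn [-0.1  -0.16 -0.03] j7 [ 0.61  0.55 -0.32  1.83  0.23  0.79 -0.99]
```

```bash
python3 -m inch '0 0 0 0 0 0.001 1; 0 0 0 0 0 0.001 1; 0 0 0 0 0 0.001 1; 0 0 0 0 0 0 1; 0 0 0 0 0 0 1'
python3 go.py .547 -.246 .0384
```

```text
time: 8.9
eef_pos: [0.5507, -0.2467, 0.0382]
tcp_rot: [0.837, -0.548, 0.003, 0.0]
force: [-0.4, -0.3, -2.3]
width: 0.0577
t 8.9 pos [ 0.5507 -0.2467  0.0382] F [-0.44 -0.29 -2.28] w 0.0577
shift [-0.0021  0.0031 -0.0002] turn [-0.15 -0.26 -0.06] j7 [ 0.61  0.55 -0.32  1.83  0.24  0.79 -0.99]
```

```bash
python3 -m inch '0 0 0 0 0 0.002 1; 0 0 0 0 0 0.002 1; 0 0 0 0 0 0.002 1; 0 0 0 0 0 0.002 1; 0 0 0 0 0 0.002 1'
python3 go.py .547 -.246 .0384
```

```text
time: 9.32
eef_pos: [0.5508, -0.2468, 0.0379]
tcp_rot: [0.837, -0.548, 0.0, 0.002]
force: [-4.6, 1.5, 11.9]
width: 0.0574
t 9.32 pos [ 0.5508 -0.2468  0.0379] F [-4.59  1.52 11.85] w 0.0574
shift [-0.0023  0.0032 -0.0005] turn [ 0.2  -0.18 -0.1 ] j7 [ 0.61  0.56 -0.32  1.83  0.24  0.8  -0.99]
```

```bash
python3 -m inch '0 0 0 0 0 0 1; 0 0 0 0 0 0 0.5; 0 0 0 0 0 0 0; 0 0 0 0 0 0 0; 0 0 0 0 0 0 0'
python3 -m inch '0 0 0 0 0 0 0; 0 0 0 0 0 -0.005 0; 0 0 0 0 0 -0.015 0; 0 0 0 0 0 -0.02 0; 0 0 0 0 0 -0.02 0'
python3 -m inch '0 0 0 0 0 -0.03 0; 0 0 0 0 0 -0.03 0; 0 0 0 0 0 -0.02 0; 0 0 0 0 0 0 0; 0 0 0 0 0 0 0'
python3 - <<'E'
from plant import eyes
from h import *
import pickle
P={n:eyes.get_image(n) for n in('scene','top')};pickle.dump(P,open('P1.pkl','wb'))
a=P['scene']['img'][150:290,130:370,::-1];b=P['top']['img'][145:245,140:380,::-1]
cv2.imwrite('pics/p1.png',cv2.resize(np.vstack([a,b]),None,fx=2.5,fy=2.5,interpolation=2))
E
python3 go.py .5305 .006 .12
```

```text
time: 9.73
eef_pos: [0.5516, -0.2472, 0.0378]
tcp_rot: [0.837, -0.548, 0.001, 0.002]
force: [-0.4, 0.5, -0.1]
width: 0.0852
time: 10.15
eef_pos: [0.5467, -0.2453, 0.0936]
tcp_rot: [0.837, -0.548, -0.005, 0.003]
force: [1.2, 0.3, 0.8]
width: 0.0857
time: 10.57
eef_pos: [0.55, -0.2459, 0.1829]
tcp_rot: [0.837, -0.548, -0.001, 0.002]
force: [-0.9, -0.5, 0.1]
width: 0.0854
t 10.67 pos [ 0.5498 -0.2457  0.1818] F [-0.35  0.4   0.78] w 0.0852
shift [-0.2384 -0.0835  0.0615] turn [ 0.33  0.03 -0.07] j7 [ 0.65  0.37 -0.36  1.75  0.15  1.06 -0.93]
```

View pics/p1.png

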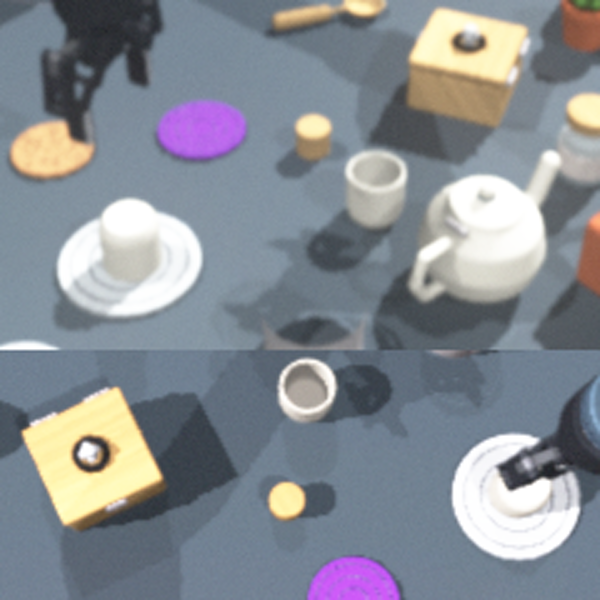

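Cup stands upside down on the trivet, released; stud and ring are visible at top px ≈ (177,187). Now refine the stud axis from the black ring and move to the cap.

```bash
python3 - <<'E'
from h import *
import pickle
P=pickle.load(open('P1.pkl','rb'))
for n,(x0,y0,x1,y1) in(('top',(165,175,190,198)),('scene',(306,155,330,176))):
    p=P[n];g=p['img'][y0:y1,x0:x1].max(2)
    m=(g<75).astype(np.uint8);cs,_=cv2.findContours(m,0,1);c=max(cs,key=cv2.contourArea)
    e=cv2.fitEllipse(cv2.convexHull(c));uv=(e[0][0]+x0,e[0][1]+y0);print(n,uv,np.round(e[1],1),ray(p,uv,.073).round(4))
    print(proj(p,np.array([.5685,.211,.075])).round(1))
    hsv=cv2.cvtColor(p['img'],cv2.COLOR_RGB2HSV)
p=P['top'];q=P['scene']
i=cv2.resize(p['img'][165:210,150:205,::-1],None,fx=8,fy=8,interpolation=2);o=np.array([150,165])
j=cv2.resize(q['img'][145:190,290:345,::-1],None,fx=8,fy=8,interpolation=2);o2=np.array([290,145])
for a,b,c in((i,p,o),(j,q,o2)):
    circ(b,a,(.5685,.211),.020,.075,(0,0,255),8,c);circ(b,a,(.5685,.211),.007,.092,(0,255,0),8,c)
cv2.imwrite('pics/stud.png',np.vstack([i,j])[:,:])
E
python3 -m inch '0.2 0 0 -0.02 -0.007 0 0; 0 0 0 -0.038 -0.0135 0 0; 0 0 0 -0.038 -0.0135 0 0; 0 0 0 -0.038 -0.0135 0 0; 0 0 0 -0.038 -0.0135 0 0'
python3 -m inch '0 0 0 -0.025 -0.009 0.005 0; 0 0 0 -0.015 -0.005 0.01 0; 0 0 0 0 0 0 0; 0 0 0 0 0 0 0; 0 0 0 0 0 0 0'
python3 go.py .5305 .006 .10
```

```text
top (176.3259677886963, 186.2200345993042) [12.5 13.2] [0.5683 0.211  0.073 ]
[176.2 186. ]
time: 11.08
eef_pos: [0.5316, -0.0741, 0.1721]
tcp_rot: [0.829, -0.559, -0.005, 0.006]
force: [1.5, 0.8, 0.8]
width: 0.0854
time: 11.5
eef_pos: [0.5215, -0.0161, 0.1493]
tcp_rot: [0.835, -0.55, -0.013, 0.007]
force: [-0.5, 0.3, -0.7]
width: 0.0852
t 11.5 pos [ 0.5215 -0.0161  0.1493] F [-0.54  0.28 -0.66] w 0.0852
shift [-0.0161 -0.0183  0.049 ] turn [ 1.55  0.83 -0.45] j7 [ 0.38  0.3  -0.48  1.94  0.16  0.98 -1.34]Traceback (most recent call last):
  File "<stdin>", line 6, in <module>
ValueError: max() iterable argument is empty
```

```bash
python3 -m inch '1.5 0.8 -0.4 -0.014 -0.016 0 0; 0 0 0 -0.003 -0.003 0 0; 0 0 0 0 0 0.01 0; 0 0 0 0 0 0.01 0; 0 0 0 0 0 0 0'
python3 go.py .5305 .006 .08
python3 - <<'E'
from h import *
import pickle
P=pickle.load(open('P1.pkl','rb'))
p=P['top'];q=P['scene']
i=cv2.resize(p['img'][165:210,150:205,::-1],None,fx=8,fy=8,interpolation=2);o=np.array([150,165])
j=cv2.resize(q['img'][145:190,290:345,::-1],None,fx=8,fy=8,interpolation=2);o2=np.array([290,145])
k=cv2.resize(q['img'][180:225,235:290,::-1],None,fx=8,fy=8,interpolation=2);o3=np.array([235,180])
for a,b,c in((i,p,o),(j,q,o2),(k,q,o3)):
    circ(b,a,(.5685,.211),.020,.075,(0,0,255),8,c);circ(b,a,(.5685,.211),.007,.092,(0,255,0),8,c);circ(b,a,(.5305,.006),.019,.034,(0,0,255),8,c)
cv2.imwrite('pics/stud.png',cv2.resize(np.hstack([np.vstack([i,j]),np.vstack([k,k])]),None,fx=.8,fy=.8))
E
```

```text
time: 11.92
eef_pos: [0.533, -0.004, 0.1264]
tcp_rot: [0.833, -0.554, 0.0, 0.003]
force: [0.0, -1.2, -0.4]
width: 0.0856
t 11.92 pos [ 0.533  -0.004   0.1264] F [ 0.01 -1.21 -0.42] w 0.0856
shift [-0.0103 -0.0018  0.0463] turn [ 0.28 -0.19 -0.89] j7 [ 0.34  0.33 -0.47  1.95  0.2   0.91 -1.41]
```

View pics/stud.png

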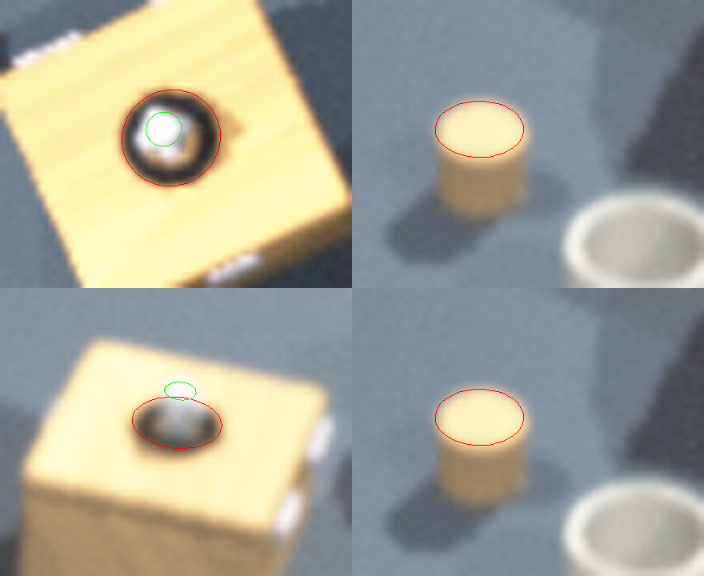

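Overlays fit within about 1 mm in both views. Lining up over the cap.

```bash
python3 -m inch '0.3 -0.2 -0.8 -0.009 -0.002 0.01 0; 0 0 0 -0.001 0 0.01 0; 0 0 0 0 0 0.01 0; 0 0 0 0 0 0.005 0; 0 0 0 0 0 0 0'
python3 go.py .5305 .006 .032
```

```text
time: 12.33
eef_pos: [0.5298, -0.0016, 0.0866]
tcp_rot: [0.834, -0.552, -0.001, 0.003]
force: [-0.4, -0.2, -0.3]
width: 0.0857
t 12.33 pos [ 0.5298 -0.0016  0.0866] F [-0.44 -0.19 -0.32] w 0.0857
shift [-0.0068 -0.0039  0.0546] turn [ 0.3  -0.06 -0.65] j7 [ 0.32  0.39 -0.46  1.98  0.23  0.83 -1.44]
```

```bash
python3 -m inch '0.3 0 -0.6 -0.007 -0.004 0.01 0; 0 0 0 -0.001 0 0.01 0; 0 0 0 0 0 0.01 0; 0 0 0 0 0 0.007 0; 0 0 0 0 0 0 0'
python3 go.py .5305 .006 .029
```

```text
time: 12.75
eef_pos: [0.5309, 0.0074, 0.0459]
tcp_rot: [0.837, -0.547, 0.001, 0.0]
force: [-1.0, -0.1, -1.1]
width: 0.0855
t 12.75 pos [0.5309 0.0074 0.0459] F [-1.05 -0.1  -1.09] w 0.0855
shift [0.001  0.001  0.0169] turn [-0.04 -0.09 -0.05] j7 [ 0.29  0.45 -0.44  2.    0.28  0.75 -1.48]
```

```bash
python3 -m inch '0 0 0 0.001 0.001 0.006 0; 0 0 0 0 0 0.006 0; 0 0 0 0 0 0.004 0; 0 0 0 0 0 0 0; 0 0 0 0 0 0 0'
python3 go.py .5305 .006 .029
```

```text
time: 13.17
eef_pos: [0.5305, 0.006, 0.0277]
tcp_rot: [0.837, -0.547, 0.001, 0.0]
force: [0.0, -0.3, 1.2]
width: 0.0858
t 13.17 pos [0.5305 0.006  0.0277] F [ 0.02 -0.31  1.19] w 0.0858
shift [-0.     -0.     -0.0013] turn [-0.02 -0.08 -0.04] j7 [ 0.28  0.48 -0.43  2.    0.3   0.72 -1.49]
```

Excellent alignment. Closing.

```bash
python3 -m inch '0 0 0 0 0 0 1; 0 0 0 0 0 0 1; 0 0 0 0 0 0 1; 0 0 0 0 0 0 1; 0 0 0 0 0 0 1'
python3 -m inch '0 0 0 0 0 0 1; 0 0 0 0 0 0 1; 0 0 0 0 0 0 1; 0 0 0 0 0 0 1; 0 0 0 0 0 0 1'
python3 go.py .5305 .006 .029
```

```text
time: 13.58
eef_pos: [0.5321, 0.006, 0.0294]
tcp_rot: [0.837, -0.547, 0.002, -0.001]
force: [-0.2, 0.5, 0.3]
width: 0.0342
time: 14.0
eef_pos: [0.532, 0.0058, 0.0295]
tcp_rot: [0.837, -0.547, 0.002, -0.001]
force: [-0.4, 0.7, -0.6]
width: 0.0343
t 14.0 pos [0.532  0.0058 0.0295] F [-0.39  0.71 -0.58] w 0.0343
shift [-0.0008  0.0013  0.0005] turn [-0.2  -0.18 -0.05] j7 [ 0.28  0.48 -0.43  2.    0.3   0.72 -1.49]
```

```bash
python3 -m inch '0 0 0 0 0 -0.01 1; 0 0 0 0 0 -0.03 1; 0 0 0 0 0 -0.035 1; 0 0 0 0 0 -0.035 1; 0 0 0 0 0 -0.035 1'
python3 -m inch '0 0 0 -0.01 -0.006 -0.01 1; 0 0 0 -0.03 -0.019 0 1; 0 0 0 -0.033 -0.022 0 1; 0 0 0 -0.033 -0.022 0 1; 0 0 0 -0.025 -0.017 0 1'
python3 go.py .5685 .211 .17
```

```text
time: 14.42
eef_pos: [0.5223, 0.0057, 0.1713]
tcp_rot: [0.837, -0.547, -0.008, 0.006]
force: [1.2, -1.1, -0.1]
width: 0.0341
time: 14.83
eef_pos: [0.5589, 0.1522, 0.1967]
tcp_rot: [0.831, -0.557, 0.004, 0.002]
force: [0.5, 0.9, -0.6]
width: 0.0344
t 14.83 pos [0.5589 0.1522 0.1967] F [ 0.49  0.9  -0.55] w 0.0344
shift [-0.051  -0.0312  0.0262] turn [-0.03 -0.52 -1.32] j7 [ 0.13  0.34 -0.56  1.78  0.21  1.08 -1.69]
```

```bash
python3 -m inch '0 -0.5 -1.3 -0.025 -0.016 0.005 1; 0 0 0 -0.015 -0.01 0.01 1; 0 0 0 -0.006 -0.004 0.01 1; 0 0 0 0 0 0 1; 0 0 0 0 0 0 1'
python3 go.py .5685 .211 .15
```

```text
time: 15.25
eef_pos: [0.5679, 0.2204, 0.1755]
tcp_rot: [0.841, -0.541, 0.0, -0.005]
force: [-0.0, -0.1, -0.8]
width: 0.0344
t 15.25 pos [0.5679 0.2204 0.1755] F [-0.   -0.09 -0.75] w 0.0344
shift [0.0089 0.0035 0.0254] turn [-0.47  0.29  0.85] j7 [ 0.03  0.42 -0.58  1.73  0.25  1.05 -1.77]
```

```bash
python3 -m inch '-0.4 0.3 0.8 0.008 0.003 0.008 1; 0 0 0 0 0 0.008 1; 0 0 0 0 0 0.006 1; 0 0 0 0 0 0 1; 0 0 0 0 0 0 1'
python3 go.py .5685 .211 .15
python3 - <<'E'
from plant import eyes,ctrl
from h import *
import pickle
P={n:eyes.get_image(n) for n in('scene','top')};s=ctrl.get_state();P['s']=s;pickle.dump(P,open('P2.pkl','wb'))
X=s['eef_pos'];o=[]
from scipy.spatial.transform import Rotation as Rn
R=Rn.from_quat(s['tcp_rot']).as_matrix()
for n,c in(('scene',(285,105)),('top',(140,140))):
    c=np.array(c);b=P[n];i=cv2.resize(b['img'][c[1]:c[1]+75,c[0]:c[0]+75,::-1],None,fx=7,fy=7,interpolation=2)
    ax=X-R[:,1]*(-.0)  # tcp axis
    zb=X[2]-.0295
    circ(b,i,ax,.019,zb,(0,0,255),7,c);circ(b,i,ax,.019,zb+.034,(0,0,255),7,c);circ(b,i,(.5685,.211),.02,.075,(0,255,0),7,c);circ(b,i,(.5685,.211),.007,.092,(0,255,0),7,c)
    o.append(i)
cv2.imwrite('pics/p2.png',cv2.resize(np.hstack(o),None,fx=.75,fy=.75))
E
```

```text
time: 15.67
eef_pos: [0.5692, 0.2012, 0.1509]
tcp_rot: [0.834, -0.552, 0.002, 0.003]
force: [0.0, -0.2, -0.8]
width: 0.0344
t 15.67 pos [0.5692 0.2012 0.1509] F [ 0.01 -0.21 -0.82] w 0.0344
shift [-0.0093 -0.0032  0.0008] turn [ 0.2  -0.38 -0.66] j7 [ 0.04  0.44 -0.55  1.76  0.28  1.02 -1.79]
```

View pics/p2.png

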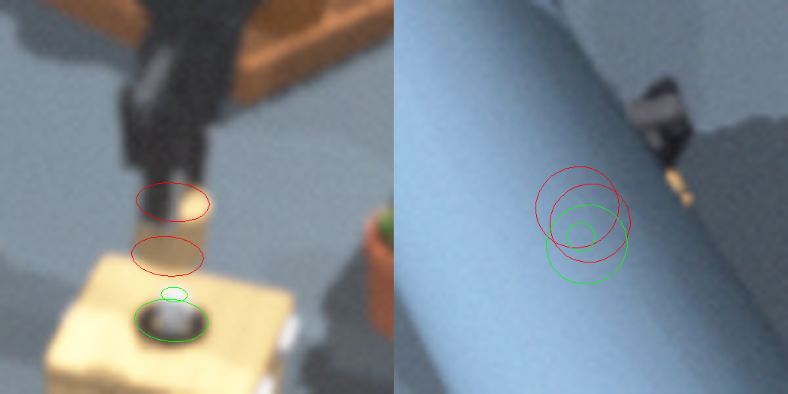

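Scene view: the held cap matches its predicted outline (red, ~x 135–208), upright. The arm hides it from the top camera. Aligning in small steps.

```bash
python3 go.py .569 .2113 .15; python3 -m inch '0.2 -0.4 -0.6 -0.006 -0.002 0 1; 0 0 0 0 0 0 1; 0 0 0 0 0 0 1; 0 0 0 0 0 0 1; 0 0 0 0 0 0 1'
python3 go.py .569 .2113 .125
```

```text
t 15.77 pos [0.5693 0.2014 0.1511] F [ 0.25 -0.1  -1.19] w 0.0344
shift [-0.0093 -0.0036  0.001 ] turn [ 0.2  -0.38 -0.65] j7 [ 0.04  0.44 -0.55  1.76  0.28  1.02 -1.79]
time: 16.18
eef_pos: [0.5695, 0.2095, 0.1527]
tcp_rot: [0.837, -0.547, 0.0, -0.002]
force: [0.1, 0.5, 0.1]
width: 0.0346
t 16.18 pos [0.5695 0.2095 0.1527] F [0.11 0.52 0.05] w 0.0346
shift [-0.0018 -0.0001  0.0277] turn [-0.2   0.1   0.06] j7 [ 0.03  0.44 -0.56  1.75  0.27  1.02 -1.78]
```

```bash
python3 -m inch '0 0 0 -0.001 0 0.008 1; 0 0 0 0 0 0.008 1; 0 0 0 0 0 0.006 1; 0 0 0 0 0 0 1; 0 0 0 0 0 0 1'
python3 go.py .569 .2113 .125
```

```text
time: 16.6
eef_pos: [0.5689, 0.2111, 0.1281]
tcp_rot: [0.838, -0.546, 0.0, -0.002]
force: [-0.8, -0.3, -1.0]
width: 0.0342
t 16.6 pos [0.5689 0.2111 0.1281] F [-0.81 -0.31 -0.97] w 0.0342
shift [-0.0001 -0.0002  0.0031] turn [-0.2   0.1   0.11] j7 [ 0.02  0.47 -0.55  1.77  0.29  0.98 -1.8 ]
```

```bash
python3 -m inch '0 0 0 0 0 0.004 1; 0 0 0 0 0 0.004 1; 0 0 0 0 0 0.002 1; 0 0 0 0 0 0 1; 0 0 0 0 0 0 1'
python3 go.py .569 .2113 .1145
```

```text
time: 17.02
eef_pos: [0.5686, 0.2107, 0.1163]
tcp_rot: [0.838, -0.546, -0.0, -0.001]
force: [0.2, 0.8, -0.6]
width: 0.0341
t 17.02 pos [0.5686 0.2107 0.1163] F [ 0.25  0.83 -0.64] w 0.0341
shift [-0.0003 -0.0006  0.0018] turn [-0.11  0.11  0.1 ] j7 [ 0.02  0.49 -0.55  1.78  0.3   0.96 -1.81]
```

Past the stud's tip with no side force. Pressing.

```bash
python3 -m inch '0 0 0 0 0 0.003 1; 0 0 0 0 0 0.003 1; 0 0 0 0 0 0.003 1; 0 0 0 0 0 0.003 1; 0 0 0 0 0 0.003 1'
python3 go.py .569 .2113 .1018
```

```text
time: 17.43
eef_pos: [0.5723, 0.2119, 0.1124]
tcp_rot: [0.837, -0.547, 0.003, -0.002]
force: [-5.2, -2.5, 12.1]
width: 0.0344
t 17.43 pos [0.5723 0.2119 0.1124] F [-5.16 -2.51 12.09] w 0.0344
shift [-0.0008  0.0034  0.0106] turn [-0.4  -0.18  0.01] j7 [ 0.01  0.5  -0.54  1.78  0.31  0.95 -1.82]
```

```bash
python3 -m inch '-0.3 0 0 -0.001 0.003 0.002 1; 0 0 0 0 0.002 0.004 1; 0 0 0 0 0.001 0.004 1; 0 0 0 0 0.001 0.004 1; 0 0 0 0 0.001 0.004 1'
python3 go.py .569 .2113 .1018
```

```text
time: 17.85
eef_pos: [0.5723, 0.2124, 0.1123]
tcp_rot: [0.837, -0.548, 0.009, -0.004]
force: [-5.3, -3.2, 14.8]
width: 0.0342
t 17.85 pos [0.5723 0.2124 0.1123] F [-5.26 -3.17 14.8 ] w 0.0342
shift [-0.0004  0.0037  0.0105] turn [-0.91 -0.63 -0.09] j7 [ 0.    0.49 -0.54  1.78  0.32  0.94 -1.83]
```

```bash
python3 -m inch '-1 -0.6 0 0 0.003 0.003 1; -0.5 -0.3 0 0 0.003 0.005 1; -0.3 -0.2 0 0 0.003 0.006 1; -0.3 -0.2 0 0 0.003 0.007 1; -0.3 -0.2 0 0 0.003 0.007 1'
python3 go.py .569 .2113 .1018
```

```text
time: 18.27
eef_pos: [0.5727, 0.2119, 0.1088]
tcp_rot: [0.836, -0.548, -0.002, -0.003]
force: [-4.7, -2.2, 9.1]
width: 0.034
t 18.27 pos [0.5727 0.2119 0.1088] F [-4.7  -2.18  9.06] w 0.034
shift [-0.0009  0.0037  0.007 ] turn [-0.15  0.4  -0.15] j7 [ 0.02  0.5  -0.54  1.77  0.3   0.95 -1.81]
```

```bash
python3 -m inch '0 0.3 0 0 0.004 0.004 1; 0 0 0 0 0.004 0.004 1; 0 0 0 0 0.003 0.005 1; 0 0 0 0 0.003 0.005 1; 0 0 0 0 0.003 0.005 1'
python3 go.py .569 .2113 .1018
```

```text
time: 18.68
eef_pos: [0.5674, 0.2101, 0.1]
tcp_rot: [0.836, -0.548, 0.008, -0.01]
force: [-6.1, -3.2, 24.1]
width: 0.0344
t 18.68 pos [0.5674 0.2101 0.1   ] F [-6.07 -3.22 24.13] w 0.0344
shift [-0.0004 -0.002  -0.0018] turn [-1.53 -0.14 -0.18] j7 [ 0.01  0.49 -0.54  1.81  0.32  0.9  -1.83]
```

Clicked and home (24 N). Easing back to about 8–10 N and straightening.

```bash
python3 -m inch '-1.2 0 0 0 0 0.001 1; -0.3 0 0 0 0 0.001 1; 0 0 0 0 0 0.001 1; 0 0 0 0 0 0.001 1; 0 0 0 0 0 0.001 1'
python3 go.py .569 .2113 .1018
```

```text
time: 19.1
eef_pos: [0.569, 0.2109, 0.1014]
tcp_rot: [0.836, -0.548, 0.004, -0.0]
force: [-3.2, -1.2, 8.5]
width: 0.0343
t 19.1 pos [0.569  0.2109 0.1014] F [-3.22 -1.21  8.46] w 0.0343
shift [-0.0004 -0.0002 -0.0004] turn [-0.28 -0.34 -0.18] j7 [ 0.    0.5  -0.54  1.79  0.32  0.93 -1.83]
```

```bash
python3 -m inch '0 0 0 0 0 0.001 1; 0 0 0 0 0 0.001 1; 0 0 0 0 0 0.001 1; 0 0 0 0 0 0.001 1; 0 0 0 0 0 0.0015 1'
python3 - <<'E'
from plant import eyes,ctrl
from h import *
b=eyes.get_image('scene');c=np.array((285,125));print(ctrl.get_state()['force'])
i=cv2.resize(b['img'][c[1]:c[1]+75,c[0]:c[0]+75,::-1],None,fx=7,fy=7,interpolation=2)
for z in(.072,.106):circ(b,i,(.5685,.211),.019,z,(0,0,255),7,c)
j=cv2.resize(b['img'][215:290,130:205,::-1],None,fx=7,fy=7,interpolation=2)
circ(b,j,(.547,-.246),.07,.008,(0,0,255),7,np.array((130,215)));circ(b,j,(.547,-.246),.022,.068,(0,0,255),7,np.array((130,215)))
cv2.imwrite('pics/p3.png',cv2.resize(np.hstack([i,j]),None,fx=.75,fy=.75))
for k in range(3): eyes.get_image('top'); s=ctrl.get_state();print(s['time'],s['force'].round(1),s['eef_pos'].round(4))
E
```

```text
time: 19.52
eef_pos: [0.5691, 0.2109, 0.1002]
tcp_rot: [0.836, -0.549, 0.005, 0.0]
force: [-4.3, -3.3, 14.5]
width: 0.0341
[-4.07782599 -2.18939481 11.13414247]
19.6167 [-3.3 -1.8 10.9] [0.5691 0.211  0.1003]
19.6667 [-3.8 -1.9 12. ] [0.5691 0.211  0.1003]
19.7167 [-3.5 -2.5 11.5] [0.5691 0.211  0.1003]
```

View pics/p3.png

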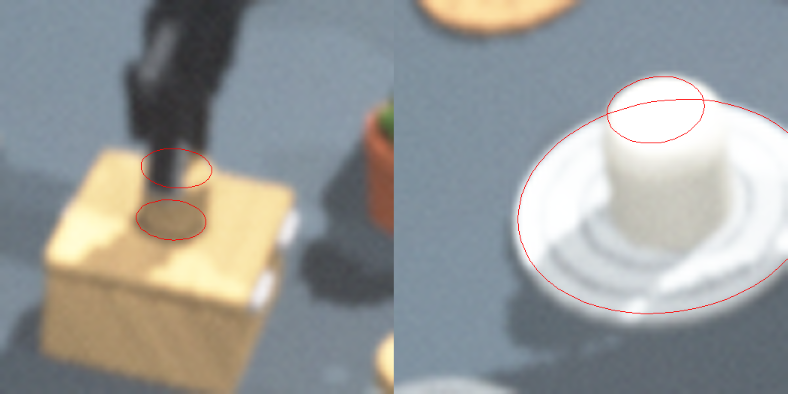

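Cap sits home at the expected outline and the cup is on the trivet; the push is 11.5 N, so I'll ease it slightly.

```bash
python3 -m inch '0 0 0 0 0 0.0005 1; 0 0 0 0 0 0.0005 1; 0 0 0 0 0 0.0005 1; 0 0 0 0 0 0.0005 1; 0 0 0 0 0 0.0005 1'
python3 - <<'E'
from plant import eyes,ctrl
for k in range(4): eyes.get_image('top'); s=ctrl.get_state();print(s['time'],s['force'].round(1),s['eef_pos'].round(4))
E
```

```text
time: 20.13
eef_pos: [0.569, 0.211, 0.1016]
tcp_rot: [0.836, -0.549, 0.006, 0.001]
force: [-2.8, 0.4, 8.7]
width: 0.0343
20.1833 [-3.3 -1.7  6.9] [0.569  0.211  0.1016]
20.2333 [-2.3 -1.1  7.9] [0.569  0.211  0.1015]
20.2833 [-1.6 -0.9  8.5] [0.569  0.211  0.1015]
20.3333 [-2.8 -1.4  8.2] [0.569  0.211  0.1015]
```

Steady at 8 N.

```bash
python3 -c "
from plant import ctrl
print(ctrl.hand_in())"
```

```text
the job is handed in; nothing more can be done
None
```

I lifted the cup off the caddy and set it upside down on the larger white trivet, within about 5 mm of its centre, and let go. I then pressed the knob cap onto the stud until it clicked and handed the job in at about 20 s, still holding the cap and pressing down.

**Last readings:** the push was steady at about 8 N. The tool was within 1 mm of the measured stud axis. The cap's underside worked out at about 2 mm above the lid, from the tool height and assuming the cap did not slip in the grip. The last scene picture showed the cap at its expected outline, and the cup standing on the trivet.

**What did not go cleanly:**
- **Pressing:** the tool drifted about 3.5 mm sideways and met 5–6 N of side force, so I corrected it. The force then peaked at about 24 N, well above the 8 N wanted, before I eased back. About 3 N of side force was left at the end.
- **Checks from above:** the arm hid the stud from the top camera while the cap was in hand, so the fit was checked only in the scene view and by force.
- **Finger opening:** the gripper read about 3 mm less than the true widths of both the cup and the cap; I put this down to the pads.

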